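# Gauge the probe sleeves and sort out the blocked ones

### The job

Check the two steel probe sleeves on the bore gauge, the left one first: slide each along its vee rail onto its brass pin, pushing gently, until it stops. Leave a sleeve that goes on fully home, its face against the blue block, on its pin; take one that stops short off again and lay it in the red reject tray, without shifting or tipping the measuring cylinder and the beaker standing around.

Things in the scene. Friction and masses are not known exactly. Their poses are not given: they have to be found in the camera images.
- gauge: Fixed bore gauge, 170 mm (x = -70 to +100 mm) by 150 mm (y): base plate 10 mm thick, blue block 64 mm high across its far +x end (its face at x = +70 mm), two lanes along x at y = +38 and -38 mm, each with a vee rail (x = -45 to +70 mm, rims 8 mm below the lane axis) and a level brass pin on the lane axis, 42 mm above the underside. Origin: on the underside, z up, x toward the block.
- tray: Fixed open red reject tray, 140 mm (x) by 150 mm (y), 28 mm high, walls and floor 4 mm. Origin: centre of its underside.
- cylinder_100: Glass measuring cylinder, 62 mm foot, 251 mm tall, a bystander. Origin: centre of the foot's underside.
- beaker: Glass beaker, 75 mm diameter, 96 mm high, a bystander. Origin: centre of its underside.
- sleeve_1: Steel probe sleeve in the left lane at the start, 30 mm diameter, 58 mm long, 0.1 kg, lying in a vee rail, a black band near its closed end. The other end (its +x, toward the pin) is open: bore 18 mm, 52 mm deep, but a hard disc may be stuck in it at any depth. Origin: on the axis at mid-length; x along the axis toward the open end.
- home_1 (a point): Middle of a sleeve that sits fully home on the pin of the left lane (y = +38 mm of the gauge), its open face against the blue block. The pin is 15 mm in diameter and juts 28 mm from the block toward -x, with a tapered nose. x axis along the lane toward the block.
- sleeve_2: Steel probe sleeve in the right lane at the start, 30 mm diameter, 58 mm long, 0.1 kg, lying in a vee rail, a black band near its closed end. The other end (its +x, toward the pin) is open: bore 18 mm, 52 mm deep, but a hard disc may be stuck in it at any depth. Origin: on the axis at mid-length; x along the axis toward the open end.
- home_2 (a point): Middle of a sleeve that sits fully home on the pin of the right lane (y = -38 mm of the gauge), its open face against the blue block. The pin is 15 mm in diameter and juts 28 mm from the block toward -x, with a tapered nose. x axis along the lane toward the block.
Mind the look-alikes: they are no part of the job. Leave any green look-alike of the sleeve_2 alone.

How it is judged:
By the outcome, as a careful person would: the job done as asked, in the order asked, and still so for the second after the job is handed in, with the robot touching nothing.
It also fails if it takes over 72 s, if anything falls off the work surface, if the arm or the gripper's body presses on something with over 40 N, if the wrist force passes 120 N, or if a joint passes its speed limit or range.

### The arm

A 7-joint arm with a two-finger parallel gripper is mounted at the origin on a cart in front of the work surface, level with it; the furniture and walls round the work are solid. World frame = base frame: x ahead of the robot, y to its left, z up, the work surface at z = 0. Lengths are in m, angles in rad, forces in N, time in s.
With the tool pointing down it reaches from about 0.35 to 0.9 m from the base axis. Payload 8.1 kg.
Tool frame: the origin (TCP) lies on the centre line of the jaws, within the pads' length; the fingertips stand 11 mm ahead of it and the grasp point (between the pads) lies 8 mm behind it (arm.nose_length is the distance from the TCP to the fingertips, in m); z points along the fingers, y is the line along which they close (so a half turn about z gives the same grasp; the last joint's range is limited). The gripper opens to 92 mm and grips with 3 to 60 N. Pads are 19 mm wide; open, the fingers measure 130 mm over their backs; the gripper's body (75 mm by 190 mm) begins 47 mm behind the grasp point.
Start: joints at [-1.325, 0.434, 0.025, 1.573, -0.012, 1.134, -0.075], TCP at [0.214, 0.587, 0.238] pointing down, gripper open.
Joint ranges: [-2.62, 2.62], [-0.44, 2.09], [-1.27, 1.32], [0.08, 2.57], [-1.32, 4.46], [0.12, 2], [-2.74, 2.74]. Speed limits (rad/s): [2.22, 2.22, 3.01, 3.01, 3.14, 3.14, 3.14].

### API

Orientations are given as a rotation vector (axis times angle).
In Python, from cell import arm gives the robot as it stands.
- The arm moves only by the tool jog_arm, never from a script. Its argument "moves" is a list of rows, each a list of 4 numbers: the shift along the tool's x, y, z in m, then the turn about the tool's z in rad. In form: [[tx, ty, tz, spin], ...]. A call has 1 to 20 rows; each row is the pose to reach, as a shift and turn from the pose commanded when the call began, along the tool's axes at that moment; what a row does not reach only later rows make up. A row lasts 1/8 s, in which the tool goes at most 62.5 mm and 10.7 degrees, less where a joint would pass 70% of its speed; a pose out of reach is approached as far as the arm can. A call with a gripper value outside its range is refused whole. "hand" is the finger opening in m, from 0 to 0.0918, set as the call begins (left out, the last holds). The fingers move at their own pace and stop on an object; "newtons" is the grip in N (left out, the last holds). Time passes only in rows, so rows that repeat a pose let the fingers close. It gives the time, the measured TCP pose, the force, the opening and the grip force at its end, in the units of the state.
- arm.observe(): the state, without advancing time (a new reading comes with each control period).
- arm.get_image(name): name is "scene" or "top" or "wrist"; returns a dict with "color" (400x640x3 uint8, red, green, blue), "z_map" (400x640 float32, m along the optical axis (not along the pixel's ray), 0 where there is no reading), "fx", "fy", "cx", "cy" (pixels), "rvec" (rotation vector, rad) and "tvec" (3), from world to camera coordinates, as OpenCV has them. Camera axes: x right, y down, z forward; pixel columns grow to the right and rows downward; lengths in m; the calibration is good to about 2 mm. A picture is of the moment at which its call begins.
- arm.sign_off(): hands the job in; it is judged then, once.
The state is a dict: "clock": time; "joints": joint angles; "dq": joint speeds; "joint_efforts": joint torques, N m; "position": TCP position; "ee_rot": TCP orientation; "force": force on the tool from outside, world axes, zero at the start; "ft_torque": the same for the moment, N m; "width": opening from 0.0 (shut) to 1.0 (fully open); "gripper_force": force on a finger pad.
Only numpy, scipy, OpenCV 4.12 (cv2) and the standard library are available. Lean on these libraries where they do the work, as an engineer would, in place of code of your own. Each camera call takes 0.05 s, during which the arm holds its last target. There are 200 camera calls.

## Working session

There is one attempt and no reset: what is moved stays moved. The work goes in short steps, Python scripts to look and compute and a tool call to move; the robot and the scene stay as the last step left them, time stands still between calls to the robot, and variables do not carry over. Pictures are saved under pics/ and viewed, at most 10 in all, crops included, and the job is handed in when it is done.

Besides the shell and the picture viewer there is one more tool, called after "Call:" as name([rows], argument=value, ...), one row to a line, values as JSON. jog_arm: Moves the arm, as the interface text tells. Its arguments: {"type":"object","properties":{"moves":{"type":"array"},"hand":{"type":"number"},"newtons":{"type":"number"}},"required":["moves"]}

```bash
ls; mkdir -p pics; cat > h.py <<'E'
import numpy as np, cv2, pickle
from scipy.spatial.transform import Rotation as R
def grab(arm,n,tag):
    im=arm.get_image(n); pickle.dump(im,open(f'pics/{tag}.pkl','wb')); cv2.imwrite(f'pics/{tag}.png',im['color'][:,:,::-1]); return im
def load(tag): return pickle.load(open(f'pics/{tag}.pkl','rb'))
def world(im,u,v,z=None):
    Rm=R.from_rotvec(np.ravel(im['rvec'])).as_matrix(); t=np.ravel(im['tvec'])
    u=np.asarray(u,float);v=np.asarray(v,float)
    d=np.stack([(u-im['cx'])/im['fx'],(v-im['cy'])/im['fy'],np.ones_like(u)],-1)
    c=-Rm.T@t
    if z is None: s=im['z_map'][v.astype(int),u.astype(int)]
    else: s=(z-c[2])/(d@Rm)[...,2]
    return c+(d@Rm)*s[...,None]
def proj(im,P):
    Rm=R.from_rotvec(np.ravel(im['rvec'])).as_matrix(); c=np.atleast_2d(P)@Rm.T+np.ravel(im['tvec'])
    return np.c_[c[:,0]/c[:,2]*im['fx']+im['cx'],c[:,1]/c[:,2]*im['fy']+im['cy']]
E
python3 - <<'E'
from cell import arm
from h import *
print(arm.observe(), arm.nose_length)
for n in('scene','top'): 
    im=grab(arm,n,n+'0'); print(n,im['fx'],im['cx'],im['rvec'],im['tvec'])
E
```

```text
pics
{'clock': 0.0, 'joints': array([-1.32459397,  0.43524498,  0.02495622,  1.57412007, -0.01160085,
        1.13402629, -0.07508153]), 'dq': array([ 4.45404027e-05,  4.57218501e-05,  2.50312831e-04,  1.17692085e-04,
        3.36368481e-04, -9.72022444e-04,  4.11764349e-04]), 'joint_efforts': array([-3.70688440e-04, -6.67835212e+01,  9.85361896e-01, -3.14462543e+01,
       -6.04261877e-02,  4.28035890e-02,  1.89756834e-04]), 'position': array([0.21347533, 0.58685968, 0.23692224]), 'ee_rot': array([-5.45155505e-01, -3.09378155e+00,  2.58743880e-03]), 'force': array([-0.27865197, -0.28089368,  0.18312917]), 'ft_torque': array([ 0.07129743, -0.03080303,  0.01575602]), 'gripper_force': 0.0, 'width': 0.9940804672418667} 0.011
scene 431.0251058838121 315.1554267366858 [ 1.9902676   0.38117882 -0.27381943] [-0.64748361  0.13743665  0.81130846]
top 439.9433656711524 312.6476663897661 [ 2.11748036 -2.14524504  0.14219787] [0.39344203 0.55832004 0.99601416]
```

View pics/top0.png

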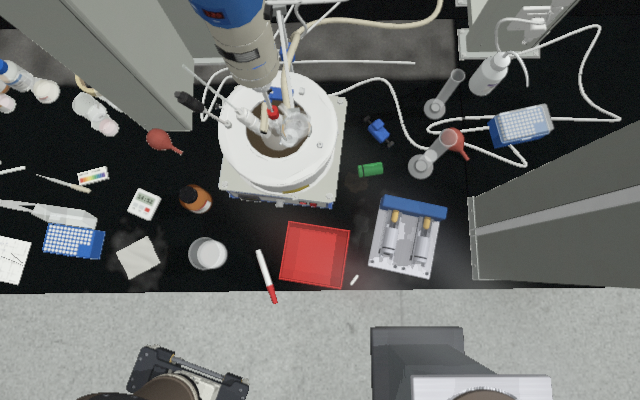

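View pics/scene0.png

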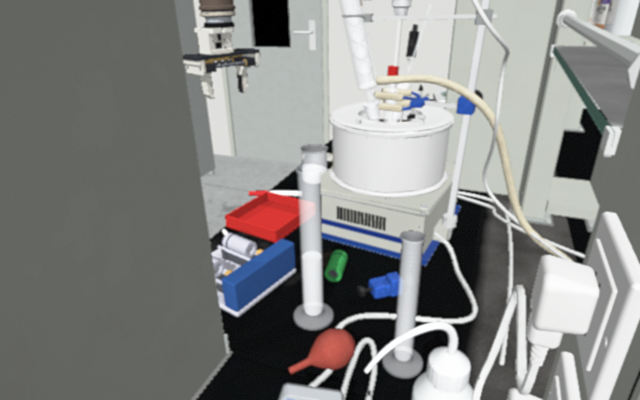

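Top view: gauge at (408,236) with its blue block at the top (413,207), two steel sleeves at about (390,245) and (421,245); red tray at (315,254), beaker at (208,254), and a green look-alike cylinder at (370,170), lying loose on the surface. There are two measuring cylinders, at (435,108) and (420,166).

```bash
python3 - <<'E'
from h import *
im=load('top0')
for P in [(0,0,0),(.4,0,0),(.5,0,0),(.5,.3,0),(.5,-.2,0),(.7,0,0)]: print(P,proj(im,P).round(0))
z=im['z_map']
for n,u,v in [('tableL',258,225),('blocktop',413,207),('green',370,170),('cylbase',420,175),('cyl2',433,112),('cabinet',560,220),('cab edge',473,240),('cabL',470,200),('tray floor',315,254),('beaker',208,245),('bath',300,200),('rim',275,180)]:
    print(n,world(im,u,v).round(3))
c=cv2.resize(im['color'][185:295,270:480],None,fx=3.8,fy=3.8,interpolation=cv2.INTER_CUBIC)[:,:,::-1]; cv2.imwrite('pics/topcrop.png',c)
E
```

```text
(0, 0, 0) [[486. 446.]]
(0.4, 0, 0) [[474. 268.]]
(0.5, 0, 0) [[472. 226.]]
(0.5, 0.3, 0) [[348. 228.]]
(0.5, -0.2, 0) [[555. 225.]]
(0.7, 0, 0) [[466. 147.]]
tableL [ 0.51   0.523 -0.001]
blocktop [0.541 0.153 0.063]
green [0.637 0.246 0.032]
cylbase [0.628 0.12  0.006]
cyl2 [0.788 0.081 0.011]
cabinet [0.471 0.003 0.404]
cab edge [0.465 0.005 0.016]
cabL [0.562 0.006 0.019]
tray floor [0.437 0.383 0.006]
beaker [0.46  0.637 0.03 ]
bath [0.557 0.414 0.085]
rim [0.572 0.454 0.248]
```

View pics/topcrop.png

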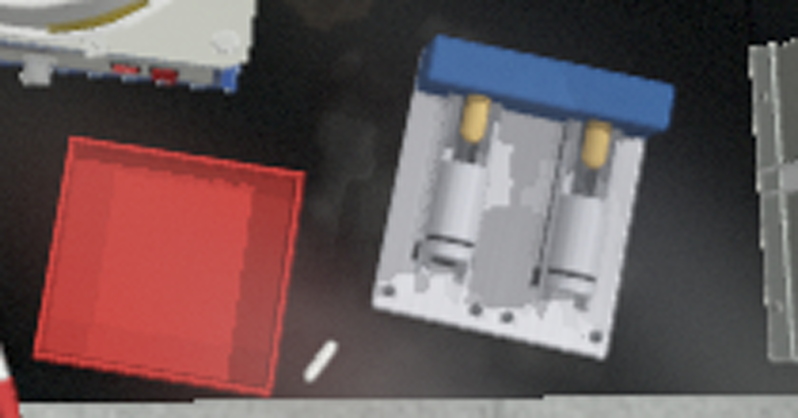

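Crop: gauge with the blue block at the top, brass pins at crop (475,118) and (597,145), left sleeve about (455,210), right sleeve about (578,240), black bands at the near ends. The lane runs toward +x, tilted a little to −y. The green cylinder at top-view (370,170) is the look-alike, off the gauge and loose on the table; the two steel sleeves lying in the rails are the ones meant, and the left one (390,245) is sleeve_1.

```bash
python3 - <<'E'
from h import *
im=load('top0')
v,u=np.mgrid[185:300,270:480]; P=world(im,u.ravel(),v.ravel()); c=im['color'][185:300,270:480].reshape(-1,3).astype(int)
def rect(m,n):
    r=cv2.minAreaRect(P[m][:,:2].astype(np.float32)*1000); print(n,m.sum(),r,'z',np.median(P[m][:,2]).round(4))
blue=(c[:,2]>c[:,0]+50)&(P[:,1]<.3)
rect(blue&(abs(P[:,2]-.064)<.008),'block top')
red=(c[:,0]>c[:,1]+80)&(P[:,1]>.25)&(P[:,1]<.5)
rect(red,'tray')
g=(P[:,1]>.07)&(P[:,1]<.25)&(P[:,0]<.55)&(P[:,2]>.006)
rect(g,'gauge')
top=g&(P[:,2]>.05)&(P[:,2]<.06)&~blue
for m,n in((top&(P[:,1]>.15),'s1'),(top&(P[:,1]<.15),'s2')): rect(m,n); print(P[m].mean(0), P[m].max(0))
E
```

```text
block top 807 ((542.9375, 150.1337890625), (148.29522705078125, 30.070507049560547), 77.11662292480469) z 0.0635
tray 3739 ((427.8333740234375, 387.4542236328125), (162.4885711669922, 239.08468627929688), 73.62877655029297) z 0.0042
gauge 4348 ((460.1527404785156, 162.4717254638672), (174.4545135498047, 179.8204345703125), 89.35028076171875) z 0.015
s1 302 ((483.3797607421875, 187.97616577148438), (75.31331634521484, 128.91403198242188), 89.84907531738281) z 0.0547
[0.47197927 0.20544162 0.05468658] [0.5479357  0.22546289 0.0597991 ]
s2 297 ((479.5979309082031, 116.5964584350586), (64.9873275756836, 131.4547119140625), 89.33602905273438) z 0.0553
[0.45301498 0.13276928 0.05508102] [0.54504138 0.14970581 0.05997646]
```

```bash
python3 - <<'E'
from h import *
from cell import arm
im=grab(arm,'wrist','w0'); Rm=R.from_rotvec(im['rvec']).as_matrix(); s=arm.observe(); T=R.from_rotvec(s['ee_rot']).as_matrix()
print('cam pos in tool',T.T@(-Rm.T@im['tvec']-s['position']),'cam axes in tool\n',T.T@Rm.T,'tool axes\n',T,im['fx'])
E
```

```text
cam pos in tool [ 0.06988614 -0.00045097 -0.14756329] cam axes in tool
 [[ 7.92357546e-04 -9.66627069e-01 -2.56186421e-01]
 [ 9.99999686e-01  7.65157122e-04  2.05848972e-04]
 [-2.95632411e-06 -2.56186504e-01  9.66627371e-01]] tool axes
 [[-9.39742451e-01  3.41883074e-01 -2.99390732e-04]
 [ 3.41883188e-01  9.39741769e-01 -1.13731335e-03]
 [-1.07478210e-04 -1.17113830e-03 -9.99999308e-01]] 285.9438525198238
```

Call:
jog_arm([
  [-0.035,-0.032,0.004,-0.012],
  [-0.07,-0.064,0.008,-0.025],
  [-0.105,-0.095,0.011,-0.037],
  [-0.14,-0.127,0.015,-0.05],
  [-0.175,-0.159,0.018,-0.062],
  [-0.21,-0.191,0.022,-0.075],
  [-0.245,-0.223,0.026,-0.087],
  [-0.28,-0.254,0.03,-0.1],
  [-0.315,-0.286,0.034,-0.112],
  [-0.347,-0.318,0.037,-0.124],
  [-0.347,-0.318,0.037,-0.124],
  [-0.347,-0.318,0.037,-0.124],
], hand=0.055)

```text
clock: 1.65
position: [0.4308, 0.1703, 0.2007]
ee_rot: [-0.353, -3.121, -0.0]
force: [-0.8, 0.7, 0.7]
width: 0.603
gripper_force: 0.0
```

```bash
python3 - <<'E'
from h import *
from cell import arm
im=grab(arm,'wrist','w1'); s=arm.observe(); print(s)
c=cv2.resize(im['color'],(800,500),interpolation=cv2.INTER_CUBIC); cv2.imwrite('pics/w1v.png',c[:,:,::-1])
E
```

```text
{'clock': 1.7, 'joints': array([-0.65291726,  0.20928177,  0.19006401,  2.01359673, -0.04980939,
        0.92309848,  0.91021539]), 'dq': array([-0.01033924,  0.00030094, -0.00445035, -0.00168331,  0.0010014 ,
       -0.00080794,  0.00384568]), 'joint_efforts': array([ 9.91522372e-01, -4.42541027e+01,  2.11665764e+00, -2.75077736e+01,
        6.72205235e-02,  9.77490144e-02,  1.16810700e-02]), 'position': array([0.43058248, 0.17084123, 0.20068214]), 'ee_rot': array([-3.50693378e-01, -3.12160164e+00, -4.92260627e-04]), 'force': array([0.34105199, 0.6791586 , 0.26547437]), 'ft_torque': array([ 0.04894831, -0.01717644,  0.02253497]), 'gripper_force': 0.0, 'width': 0.5994062881223426}
```

View pics/w1v.png

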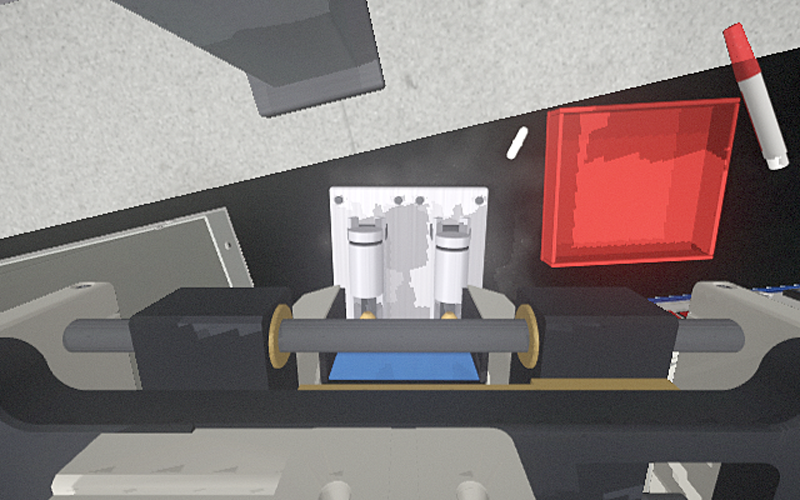

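Wrist view (800 px wide, +x downward): gauge with sleeve_2 at (366,262), sleeve_1 at (452,262), black bands at the near ends (rows 238/245), pins at (368,316) and (448,316); tray at (640,185).

```bash
cat >> h.py <<'E'
def cloud(im):
    v,u=np.mgrid[0:400,0:640]; return world(im,u.ravel(),v.ravel()),im['color'].reshape(-1,3).astype(int)
def gframe(P,yaw,o):
    c,s=np.cos(yaw),np.sin(yaw); d=P-np.r_[o,0]; return np.c_[d[:,0]*c+d[:,1]*s,-d[:,0]*s+d[:,1]*c,P[:,2]]
E
python3 - <<'E'
from h import *
for tag in ('w1','top0'):
    im=load(tag); P,c=cloud(im); yaw=np.radians(-12.9); G=gframe(P,yaw,[.460,.169])
    print(tag)
    pl=(abs(G[:,2]-.010)<.003)&(abs(G[:,0])<.12)&(abs(G[:,1])<.1); print('plate',cv2.minAreaRect(G[pl][:,:2].astype(np.float32)*1000),np.median(G[pl][:,2]), np.percentile(G[pl],[.5,99.5],axis=0).round(4)[:,:2].tolist())
    for y in(.038,-.038):
        m=(abs(G[:,1]-y)<.02)&(G[:,0]>-.06)&(G[:,0]<.04)&(G[:,2]>.047)&(G[:,2]<.065)
        q=G[m]
        # circle fit in y,z : for top strip use slices
        A=np.c_[q[:,1],q[:,2],np.ones(len(q))]; b=(q[:,1:]**2).sum(1); s=np.linalg.lstsq(A,b,rcond=None)[0]; cy,cz=s[:2]/2
        xs=q[:,0]; line=np.polyfit(xs,q[:,1],1)
        print('sleeve lane',y,len(q),'c',cy.round(4),cz.round(4),'r',np.sqrt(s[2]+cy**2+cz**2).round(4),'x',np.percentile(xs,[0.5,2,98,99.5]).round(4),'ztop',np.percentile(q[:,2],95).round(4),'slope deg',np.degrees(np.arctan(line[0])).round(2),'ymid',(np.percentile(q[:,1],[1,99]).mean()).round(4))
    t=(c[:,0]>c[:,1]+80)&(abs(P[:,0]-.437)<.1)&(abs(P[:,1]-.383)<.1)&(P[:,2]>.02)
    print('tray rim',cv2.minAreaRect(P[t][:,:2].astype(np.float32)*1000),np.median(P[t][:,2]))
E
```

```text
w1
plate ((-17.99298858642578, 20.14006805419922), (152.3618621826172, 207.09274291992188), 15.5192289352417) 0.010760324592654746 [[-0.1093, -0.0748], [0.0603, 0.0972]]
sleeve lane 0.038 1334 c 0.0368 0.0445 r 0.0135 x [-0.0333 -0.0331  0.0233  0.0246] ztop 0.0583 slope deg -2.49 ymid 0.0367
sleeve lane -0.038 1390 c -0.0389 0.044 r 0.0139 x [-0.0381 -0.0378  0.0189  0.02  ] ztop 0.0582 slope deg 0.02 ymid -0.0387
tray rim ((434.5556640625, 384.29498291015625), (152.4569549560547, 139.68826293945312), 80.2698974609375) 0.027866407937497284
top0
plate ((-21.133316040039062, -3.556640625), (195.38975524902344, 191.35781860351562), 86.63792419433594) 0.009887576748402793 [[-0.099, -0.0734], [0.0701, 0.094]]
sleeve lane 0.038 303 c 0.0389 0.0469 r 0.0114 x [-0.0318 -0.0311  0.025   0.0258] ztop 0.0592 slope deg -0.46 ymid 0.039
sleeve lane -0.038 308 c -0.0369 0.0463 r 0.0119 x [-0.0364 -0.0359  0.02    0.021 ] ztop 0.0589 slope deg 0.45 ymid -0.0372
tray rim ((436.25189208984375, 384.8498840332031), (149.43643188476562, 139.8616943359375), 80.13590240478516) 0.02747216389147278
```

Call:
jog_arm([
  [-0.01,0.022,0.03,0],
  [-0.02,0.043,0.06,0],
  [-0.02,0.043,0.09,0],
  [-0.02,0.043,0.115,0],
  [-0.02,0.043,0.135,0],
  [-0.02,0.043,0.148,0],
  [-0.02,0.043,0.152,0],
  [-0.02,0.043,0.152,0],
], hand=0.05)

```text
clock: 2.7
position: [0.4602, 0.2078, 0.049]
ee_rot: [0.352, 3.122, 0.0]
force: [-0.3, 0.6, 0.7]
width: 0.542
gripper_force: 0.0
```

```bash
python3 - <<'E'
from h import *
from cell import arm
im=grab(arm,'wrist','w2'); s=arm.observe(); print(s['position'],s['ee_rot'],s['force'],s['width'])
c=cv2.resize(im['color'][100:400,120:520],(800,600),interpolation=cv2.INTER_CUBIC); cv2.imwrite('pics/w2v.png',c[:,:,::-1])
E
```

```text
[0.46037521 0.20770149 0.04922697] [3.52052569e-01 3.12122375e+00 8.49809462e-04] [0.02317025 0.42762797 0.36354038] 0.5416709213972939
```

View pics/w2v.png

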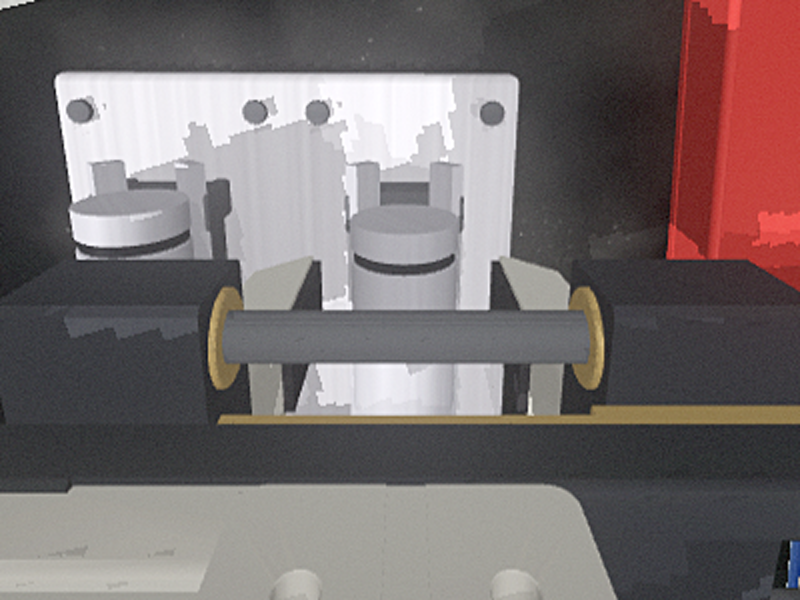

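The view shows sleeve_1 centred between the fingers (sleeve at column 405, pads at 310 and 498), band at (405,260). I'm closing the fingers lightly.

Call:
jog_arm([
  [0,0,0,0],
  [0,0,0,0],
  [0,0,0,0],
  [0,0,0,0],
], hand=0.02, newtons=6)

```text
clock: 3.25
position: [0.4603, 0.2072, 0.049]
ee_rot: [0.353, 3.121, 0.0]
force: [0.0, -0.7, 6.5]
width: 0.327
gripper_force: 6.0
```

Call:
jog_arm([
  [0,0,-0.001,0],
  [0,0,-0.001,0],
])

```text
clock: 3.5
position: [0.46, 0.2075, 0.0497]
ee_rot: [-0.352, -3.122, -0.0]
force: [0.0, 0.4, 0.2]
width: 0.324
gripper_force: 6.0
```

Call:
jog_arm([
  [-0.002,0,-0.001,0],
  [-0.005,0,-0.001,0],
  [-0.008,0,-0.001,0],
  [-0.011,0,-0.001,0],
  [-0.014,0,-0.001,0],
  [-0.017,0,-0.001,0],
  [-0.02,0,-0.001,0],
  [-0.023,0,-0.001,0],
  [-0.025,0,-0.001,0],
  [-0.025,0,-0.001,0],
])

```text
clock: 4.75
position: [0.4846, 0.2017, 0.0507]
ee_rot: [0.353, 3.122, -0.0]
force: [-0.1, 0.1, -1.6]
width: 0.323
gripper_force: 6.0
```

Call:
jog_arm([
  [0,0,0.001,0],
  [-0.002,0,0.001,0],
  [-0.004,0,0.001,0],
  [-0.006,0,0.001,0],
  [-0.008,0,0.001,0],
  [-0.01,0,0.001,0],
  [-0.01,0,0.001,0],
])

```text
clock: 5.62
position: [0.4944, 0.1995, 0.0497]
ee_rot: [0.353, 3.122, 0.0]
force: [-0.6, -0.1, -2.5]
width: 0.329
gripper_force: 6.0
```

Call:
jog_arm([
  [-0.001,0,0.0005,0],
  [-0.002,0,0.0005,0],
  [-0.003,0,0.0005,0],
  [-0.004,0,0.0005,0],
  [-0.005,0,0.0005,0],
  [-0.006,0,0.0005,0],
  [-0.007,0,0.0005,0],
  [-0.007,0,0.0005,0],
])

```text
clock: 6.62
position: [0.5011, 0.1978, 0.0492]
ee_rot: [0.353, 3.122, -0.0]
force: [-1.5, -2.4, 0.3]
width: 0.323
gripper_force: 6.0
```

Call:
jog_arm([
  [-0.001,0,0,0],
  [-0.002,0,0,0],
  [-0.003,0,0,0],
  [-0.003,0,0,0],
])

```text
clock: 7.12
position: [0.5031, 0.1973, 0.0492]
ee_rot: [-0.352, -3.12, 0.001]
force: [-5.1, -2.3, 4.1]
width: 0.326
gripper_force: 6.0
```

Call:
jog_arm([
  [-0.001,0,0,0],
  [-0.002,0,0,0],
  [-0.003,0,0,0],
  [-0.003,0,0,0],
])

```text
clock: 7.62
position: [0.5048, 0.1969, 0.0487]
ee_rot: [-0.351, -3.118, 0.001]
force: [-7.7, -0.1, 2.2]
width: 0.326
gripper_force: 6.0
```

```bash
python3 - <<'E'
from h import *
from cell import arm
grab(arm,'wrist','w3'); grab(arm,'top','top3');grab(arm,'scene','sc3'); s=arm.observe(); print(s['position'],s['force'])
for tag in ('w3','top3'):
    im=load(tag); P,c=cloud(im); G=gframe(P,np.radians(-12.9),[.460,.169])
    for y in(.038,-.038):
        m=(abs(G[:,1]-y)<.012)&(G[:,0]>-.06)&(G[:,0]<.08)&(G[:,2]>.047)&(G[:,2]<.0605)
        if m.sum()>20: q=G[m]; print(tag,y,m.sum(),np.percentile(q[:,0],[0.5,2,98,99.5]).round(4),np.percentile(q[:,2],95))
E
```

```text
[0.50480764 0.19691295 0.04870004] [-8.01763271  0.1165602   2.32774541]
w3 0.038 3156 [0.0104 0.0106 0.0656 0.0672] 0.058257341763172016
w3 -0.038 5729 [-0.0377 -0.037   0.0187  0.0197] 0.058248013776584444
top3 -0.038 115 [-0.0364 -0.0362 -0.0084 -0.0066] 0.05846010213452659
```

Call:
jog_arm([
  [0.002,0,0,0],
  [0.002,0,0,0],
  [0.002,0,0,0],
], hand=0.05)

```text
clock: 8.15
position: [0.5057, 0.1974, 0.0495]
ee_rot: [0.352, 3.121, 0.001]
force: [0.8, 0.0, -0.7]
width: 0.539
gripper_force: 0.0
```

Call:
jog_arm([
  [0,0,-0.02,0],
  [0,0,-0.05,0],
  [0,0,-0.09,0],
  [0,0,-0.12,0],
  [0,0,-0.13,0],
  [0,0,-0.13,0],
])

```text
clock: 8.9
position: [0.5052, 0.1972, 0.1794]
ee_rot: [0.352, 3.121, 0.001]
force: [0.5, -0.5, -0.5]
width: 0.547
gripper_force: 0.0
```

```bash
python3 - <<'E'
from h import *
from cell import arm
im=grab(arm,'wrist','w4'); s=arm.observe(); print(s['position'],s['force'],s['clock'])
P,c=cloud(im); G=gframe(P,np.radians(-12.9),[.460,.169])
for y in(.038,-.038):
    m=(abs(G[:,1]-y)<.012)&(G[:,0]>-.06)&(G[:,0]<.09)&(G[:,2]>.047)&(G[:,2]<.0605)
    q=G[m]; print(y,m.sum(),np.percentile(q[:,0],[0.5,2,98,99.5]).round(4),np.percentile(q[:,2],95))
b=(c[:,2]>c[:,0]+50)&(abs(G[:,1])<.06)&(G[:,2]>.056)&(G[:,2]<.07)&(G[:,0]>.05)&(G[:,0]<.13); print('block top',np.percentile(G[b],[.5,2,98,99.5],axis=0).round(4),cv2.minAreaRect(G[b][:,:2].astype(np.float32)*1000))
uv=proj(im,gframe(np.zeros((1,3)),0,[0,0])*0+[.46+.975*.05+.038*.223,.169-.223*.05+.038*.975,.045]).astype(int)[0]; print(uv)
x0=max(uv[0]-100,0); y0=max(uv[1]-75,0)
cv2.imwrite('pics/w4v.png',cv2.resize(im['color'][y0:y0+150,x0:x0+200],(800,600),interpolation=cv2.INTER_CUBIC)[:,:,::-1]); print(x0,y0)
E
```

```text
[0.50470009 0.19699305 0.17853431] [ 0.00667808 -0.51005479 -0.42493999] 8.95
0.038 1449 [0.0107 0.0108 0.0686 0.0692] 0.05848888976172386
-0.038 2012 [-0.0377 -0.0368  0.0685  0.0687] 0.05828197386011319
block top [[ 0.0683 -0.0432  0.0572]
 [ 0.0686 -0.0408  0.0597]
 [ 0.092   0.0587  0.066 ]
 [ 0.0922  0.0598  0.0664]] ((80.22403717041016, 7.371929168701172), (105.15869903564453, 24.22500991821289), 89.70170593261719)
[322 208]
222 133
```

View pics/w4v.png

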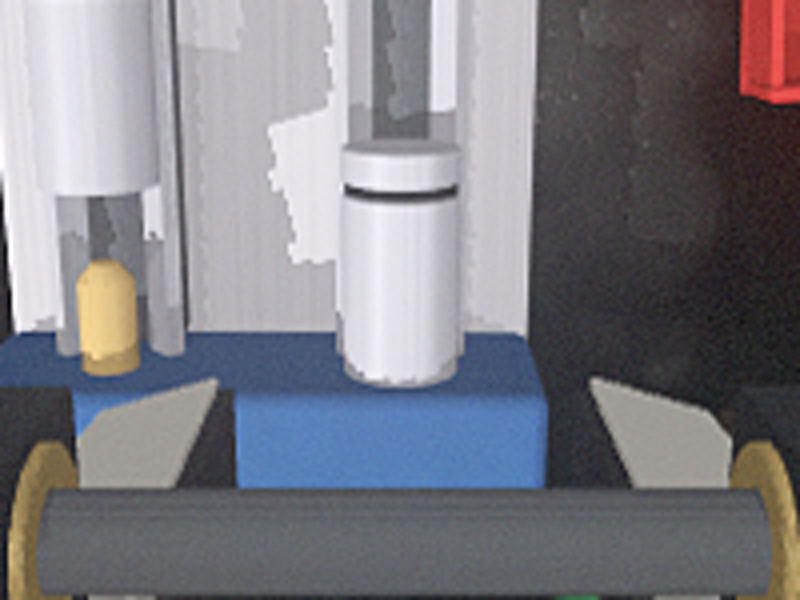

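The crop shows sleeve_1 (400,265) with its open end tight on the dark blue block face (400,380) and no brass in sight. The closed end at 10.7 plus 58 gives 68.7 mm, against the block face at 68.4 mm, so sleeve_1 is home and stays. Sleeve_2 (100,100) is still short of its pin (108,315). Now sleeve_2.

Call:
jog_arm([
  [0.017,-0.025,0,0],
  [0.034,-0.05,0,0],
  [0.051,-0.076,0.01,0],
  [0.051,-0.076,0.04,0],
  [0.051,-0.076,0.075,0],
  [0.051,-0.076,0.105,0],
  [0.051,-0.076,0.124,0],
  [0.051,-0.076,0.129,0],
  [0.051,-0.076,0.129,0],
])

```text
clock: 10.07
position: [0.4379, 0.1342, 0.0498]
ee_rot: [-0.352, -3.121, 0.001]
force: [0.7, 0.0, -0.8]
width: 0.542
gripper_force: 0.0
```

Call:
jog_arm([
  [0,0,0,0],
  [0,0,0,0],
  [0,0,0,0],
  [0,0,0,0],
], hand=0.02, newtons=6)

```text
clock: 10.58
position: [0.4385, 0.1342, 0.0507]
ee_rot: [0.353, 3.121, 0.0]
force: [-0.6, -1.8, 7.2]
width: 0.327
gripper_force: 6.0
```

Call:
jog_arm([
  [0,0,-0.0007,0],
  [-0.002,0,-0.0007,0],
  [-0.005,0,-0.0007,0],
  [-0.008,0,-0.0007,0],
  [-0.011,0,-0.0007,0],
  [-0.014,0,-0.0007,0],
  [-0.017,0,-0.0007,0],
  [-0.019,0,-0.0007,0],
  [-0.019,0,-0.0007,0],
])

```text
clock: 11.7
position: [0.4572, 0.1301, 0.051]
ee_rot: [0.353, 3.121, 0.0]
force: [0.1, -0.7, -1.4]
width: 0.325
gripper_force: 6.0
```

Call:
jog_arm([
  [-0.001,0,0.0005,0],
  [-0.002,0,0.0005,0],
  [-0.003,0,0.0005,0],
  [-0.004,0,0.0005,0],
  [-0.005,0,0.0005,0],
  [-0.006,0,0.0005,0],
  [-0.007,0,0.0005,0],
  [-0.008,0,0.0005,0],
  [-0.008,0,0.0005,0],
])

```text
clock: 12.82
position: [0.4633, 0.1285, 0.0503]
ee_rot: [-0.352, -3.12, 0.001]
force: [-4.3, -1.2, 4.1]
width: 0.328
gripper_force: 6.0
```

Call:
jog_arm([
  [-0.001,0,0,0],
  [-0.002,0,0,0],
  [-0.003,0,0,0],
  [-0.004,0,0,0],
  [-0.005,0,0,0],
  [-0.006,0,0,0],
  [-0.007,0,0,0],
  [-0.008,0,0,0],
  [-0.008,0,0,0],
])

```text
clock: 13.95
position: [0.4725, 0.1264, 0.0504]
ee_rot: [0.353, 3.122, -0.0]
force: [-3.0, -4.2, 2.8]
width: 0.327
gripper_force: 6.0
```

```bash
cat > m.py <<'E'
from h import *
from cell import arm
import sys
im=grab(arm,'wrist',sys.argv[1]); s=arm.observe(); print(s['position'],s['force'],s['clock'])
P,c=cloud(im); G=gframe(P,np.radians(-12.9),[.460,.169])
for y in(.038,-.038):
    m=(abs(G[:,1]-y)<.012)&(G[:,0]>-.06)&(G[:,0]<.09)&(G[:,2]>.047)&(G[:,2]<.0605)
    q=G[m]; print(y,m.sum(),np.percentile(q[:,0],[0.5,2,98,99.5]).round(4),np.percentile(q[:,2],95))
E
python3 m.py w5
```

```text
[0.47243896 0.12640123 0.05042093] [-3.2341854  -3.23384573  2.31745796] 14.0
0.038 84 [0.01   0.0101 0.0138 0.0145] 0.05569587272776183
-0.038 3027 [-0.004  -0.0039  0.0512  0.0527] 0.05826725226671766
```

Call:
jog_arm([
  [-0.001,0,0,0],
  [-0.002,0,0,0],
  [-0.003,0,0,0],
  [-0.004,0,0,0],
  [-0.005,0,0,0],
  [-0.006,0,0,0],
  [-0.007,0,0,0],
  [-0.008,0,0,0],
  [-0.008,0,0,0],
])

```text
clock: 15.12
position: [0.4801, 0.1246, 0.0504]
ee_rot: [-0.353, -3.121, 0.0]
force: [-3.2, -3.4, 3.0]
width: 0.331
gripper_force: 6.0
```

```bash
python3 m.py w6
```

```text
[0.48003779 0.12459512 0.05039967] [-3.26210924 -3.23069145  2.10165488] 15.175
0.038 533 [0.01   0.0102 0.0194 0.0223] 0.058066985156402955
-0.038 3034 [0.0038 0.0039 0.059  0.0604] 0.058235555013789596
```

Call:
jog_arm([
  [-0.001,-0.0004,0,0],
  [-0.002,-0.0004,0,0],
  [-0.003,-0.0004,0,0],
  [-0.004,-0.0004,0,0],
  [-0.005,-0.0004,0,0],
  [-0.006,-0.0004,0,0],
  [-0.007,-0.0004,0,0],
  [-0.008,-0.0004,0,0],
  [-0.008,-0.0004,0,0],
])

```text
clock: 16.3
position: [0.4865, 0.123, 0.0502]
ee_rot: [-0.351, -3.119, 0.0]
force: [-7.2, 0.5, 4.0]
width: 0.331
gripper_force: 6.0
```

```bash
python3 m.py w7
```

```text
[0.48650829 0.12308323 0.05019782] [-7.38015163  0.10757014  3.83891223] 16.35
0.038 1011 [0.0102 0.0103 0.0251 0.0268] 0.05798016545518224
-0.038 3087 [0.0099 0.01   0.0653 0.0672] 0.05820053020404371
```

Call:
jog_arm([
  [-0.001,0,0,0],
  [-0.002,0,0,0],
  [-0.003,0,0,0],
  [-0.003,0,0,0],
])

```text
clock: 16.85
position: [0.4886, 0.1226, 0.0498]
ee_rot: [-0.351, -3.118, 0.001]
force: [-8.2, 1.1, 0.5]
width: 0.328
gripper_force: 6.0
```

```bash
python3 m.py w8
```

```text
[0.48865765 0.12257959 0.04984406] [-7.17585359  1.34338732  1.70498949] 16.9
0.038 1176 [0.0102 0.0103 0.0269 0.0292] 0.05820418908132067
-0.038 3257 [0.0099 0.01   0.0673 0.0682] 0.05824999732277915
```

Call:
jog_arm([
  [0.002,0,0,0],
  [0.002,0,0,0],
  [0.002,0,0,0],
], hand=0.05)

```text
clock: 17.27
position: [0.4896, 0.1226, 0.0507]
ee_rot: [0.352, 3.12, 0.001]
force: [-0.1, -0.1, 0.1]
width: 0.538
gripper_force: 0.0
```

Call:
jog_arm([
  [0,0,-0.02,0],
  [0,0,-0.05,0],
  [-0.005,0.02,-0.09,0],
  [-0.01,0.038,-0.11,0],
  [-0.01,0.038,-0.12,0],
  [-0.01,0.038,-0.12,0],
])

```text
clock: 18.02
position: [0.507, 0.1565, 0.1704]
ee_rot: [0.353, 3.121, -0.0]
force: [0.1, 0.2, -0.4]
width: 0.545
gripper_force: 0.0
```

```bash
python3 m.py w9; python3 - <<'E'
from h import *
im=load('w9'); P,c=cloud(im); G=gframe(P,np.radians(-12.9),[.460,.169])
b=(c[:,2]>c[:,0]+50)&(abs(G[:,1])<.07)&(G[:,2]>.061)&(G[:,2]<.067)&(G[:,0]>.05)&(G[:,0]<.13)
q=G[b]
ys=np.arange(-.065,.07,.01); e=[]
for y in ys:
    s=q[abs(q[:,1]-y)<.005]
    e.append(np.percentile(s[:,0],2) if len(s)>20 else np.nan)
print('front edge of block top by y',np.c_[ys*1000,np.array(e)*1000].round(1).tolist())
for y in(.0375,-.0385):
    for w in (.003,.006):
        m=(abs(G[:,1]-y)<w)&(G[:,0]>-.05)&(G[:,2]>.050)&(G[:,2]<.0605)&~((c[:,2]>c[:,0]+40)); q=G[m]; q=q[q[:,0]<.072]
        print(y,w,np.percentile(q[:,0],[1,99]).round(4))
uv=proj(im,[[.46+.975*.05,.169-.223*.05,.05]]).astype(int)[0];x0=uv[0]-100;y0=uv[1]-75
cv2.imwrite('pics/w9v.png',cv2.resize(im['color'][y0:y0+150,x0:x0+200],(800,600),interpolation=cv2.INTER_CUBIC)[:,:,::-1]); print(x0,y0)
E
```

```text
[0.50654706 0.156139   0.16981166] [-0.18626877 -0.89263931 -0.50757084] 18.075
0.038 1546 [0.0107 0.0108 0.0686 0.0689] 0.05843629047281232
-0.038 1615 [0.0101 0.0102 0.0684 0.0687] 0.058358454314093505
front edge of block top by y [[-65.0, 68.1], [-55.0, 68.3], [-45.0, 68.2], [-35.0, 68.8], [-25.0, 68.7], [-15.0, 69.0], [-5.0, 68.8], [5.0, 69.1], [15.0, 68.9], [25.0, 69.2], [35.0, 69.2], [45.0, 68.8], [55.0, 68.9], [65.0, 68.9]]
0.0375 0.003 [0.0107 0.0684]
0.0375 0.006 [0.0107 0.0684]
-0.0385 0.003 [0.0102 0.0672]
-0.0385 0.006 [0.0102 0.0673]
224 126
```

View pics/w9v.png

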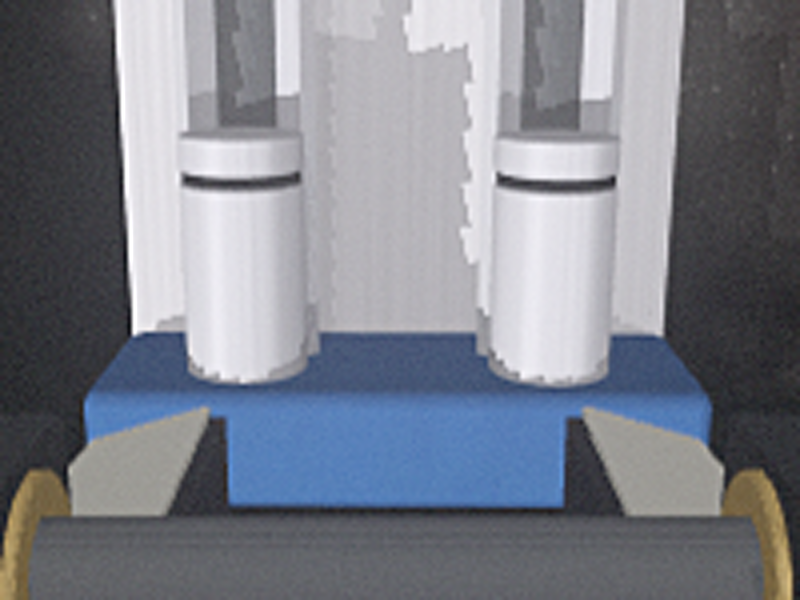

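The crop shows both sleeves with their open ends at the block face, sleeve_2 at (247,378) and sleeve_1 at (549,380). Their closed ends are at rows 131 and 134. I'll check sub-pixel whether sleeve_2 is really home or a little short.

```bash
python3 - <<'E'
from h import *
im=load('w9'); I=im['color'].astype(float); x0,y0=224,126
def edge(col,r0,r1,f):
    s=f(I[r0:r1,col]); g=np.diff(s); k=np.argmax(abs(g)); k=min(max(k,1),len(g)-2); a,b,c=abs(g[k-1:k+2]); return r0+k+.5+.5*(a-c)/(a-2*b+c+1e-9)
blue=lambda p:p[:,2]-p[:,0]; lum=lambda p:p.sum(1)
def cols(a,b): return range(x0+a//4,x0+b//4)
def line(cs,r0,r1,f,n):
    cs=list(cs); e=np.array([edge(c,r0,r1,f) for c in cs]); p=np.polyfit(cs,e,1); k=abs(e-np.polyval(p,cs))<.6; p=np.polyfit(np.array(cs)[k],e[k],1); print(n,'slope',p[0].round(4),'at s2',np.polyval(p,x0+247/4).round(2),'at s1',np.polyval(p,x0+556/4).round(2),k.sum()); return p
line([*cols(150,180),*cols(330,470),*cols(625,655)],y0+78,y0+88,blue,'plate/block corner')
line([*cols(235,560)],y0+94,y0+102,lambda p:p[:,2],'block top front edge')
for n,a,b in(('s2',225,270),('s1',530,580)):
    for nm,r0,r1,f in(('band',y0+42,y0+50,lum),('open end',y0+88,y0+98,blue),):
        e=[edge(c,r0,r1,f) for c in cols(a,b)]; print(n,nm,np.median(e).round(2),np.std(e).round(2))
E
```

```text
plate/block corner slope 0.0064 at s2 208.45 at s1 208.94 50
block top front edge slope -0.0095 at s2 223.94 at s1 223.21 16
s2 band 170.36 0.89
s2 open end 221.5 0.04
s1 band 170.57 0.05
s1 open end 221.49 1.16
```

Both open ends sit at image row 221.5, and against the block edges the two sleeves agree to within about 0.5 mm. Sleeve_2 covers 10.2–68.3 mm with the block face at 68.5 mm, so it is home too, and neither goes to the reject tray. The gripper is clear, so I'm handing in.

```bash
python3 -c "
from cell import arm
print(arm.sign_off())"
```

```text
the job is handed in; nothing more can be done
None
```

I pushed both sleeves gently onto their pins, left one first; each stopped with its face against the blue block to within about 0.5 mm (the camera's limit), so both stayed on, the reject tray went unused, and the job is handed in (verdict not shown).

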